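# Set a throttle valve by clicks from shut, and lock it

### The arm

A 7-joint arm with a two-finger parallel gripper is mounted at the origin on a cart in front of the work surface, level with it; the furniture and walls round the work are solid. World frame = base frame: x ahead of the robot, y to its left, z up, the work surface at z = 0. Lengths are in m, angles in rad, forces in N, time in s.
With the tool pointing down it reaches from about 0.4 to 0.9 m from the base axis. Payload 5.6 kg.
Tool frame: the origin (TCP) lies midway between the tips of the shut fingers; the grasp point (between the pads) lies 19 mm behind it; z points along the fingers, y is the line along which they close (so a half turn about z gives the same grasp; the last joint's range is limited). The gripper opens to 92 mm and grips with 3 to 60 N. Pads are 20 mm wide; open, the fingers measure 128 mm over their backs; the gripper's body (75 mm by 189 mm) begins 69 mm behind the grasp point.
Start: joints at [-1.187, 0.468, -0.012, 1.603, 0.006, 1.071, -0.056], TCP at [0.269, 0.592, 0.215] pointing down, gripper open.
Joint ranges: [-2.53, 2.53], [-0.31, 2.02], [-1.57, 1.55], [0.28, 2.44], [-1.29, 4.43], [0.15, 1.84], [-2.92, 2.92]. Speed limits (rad/s): [2.57, 2.57, 3.14, 3.14, 3.14, 3.14, 3.14].

### API

Orientations are given as a 3x3 rotation matrix whose columns are the frame's x, y, z axes.
In Python, from station import env, effector, solver, viewer, workorder, search_frame, tip_of gives the robot as it stands. Calls block until the motion is done:
- env.reach(position, orientation): joint-space move of the TCP to a pose.
- env.movel(position, frame=None, rate=0.15): straight line of the TCP; frame=None keeps the orientation; rate is the mean speed in m/s.
- env.goto_joints(angles): joint-space move.
- effector.release() and effector.grasp(squeeze=None): open the fingers fully, or close them until they stop; squeeze is the grip in N (None keeps the last).
- env.pause(seconds).
- solver.inverse_kinematics(position, orientation): joint angles nearest the present ones, or None.
- env.sense(): the state.
- viewer.read_camera(name): name is "side" or "top"; returns (picture, depth): 420x560x3 uint8, red, green, blue; 420x560 float32, m along the optical axis (not along the pixel's ray), 0 where there is no reading.
- viewer.camera_info(name): a dict with "intrinsics" (3x3 intrinsics, pixels), "eye" and "rotation" of the camera in the world. Camera axes: x right, y up, looking along -z (the intrinsics and any distortion apply to the point x, -y, -z); pixel columns grow to the right and rows downward; lengths in m; the calibration is good to about 2 mm. A picture is of the moment at which its call begins. camera_info takes no time and is no camera call.
A pose or a line that the arm cannot do raises env.PlanningError and nothing moves.
- workorder.finish_job(): hands the job in; it is judged then, once.
Trained networks look in the newest picture that a camera, given by its name, has taken for a name from the list of things; names that differ only in an ending like _2 or _b are one class to them, and where a whole thing is asked for, a point or a joint stands for the part that bears it (a point fixed in the world has none). Each returns a list of dicts, best first, with "score" (0 to 1); they miss things now and then, are a little off and sometimes report something else, mostly with a low value. They report only what shows in the picture. A call takes as long as a camera call.
- search_frame(camera, name): "at" ([x, y, z] in m, in world coordinates, good to about 4 mm: the middle of the surface that is visible of it).
- tip_of(camera, name): "at" ([x, y, z] in m, in world coordinates, good to about 4 mm: a listed point, or the origin of a listed thing).
The state is a dict: "t": time; "joint_positions": joint angles; "joint_velocities": joint speeds; "tau": joint torques, N m; "ee_pos": TCP position; "tcp_rot": TCP orientation; "wrist_force": force on the tool from outside, world axes, zero at the start; "moment": the same for the moment, N m; "gripper_width": finger opening in m; "grasp_force": force on a finger pad.
Only numpy, scipy, OpenCV 4.12 (cv2) and the standard library are available. Lean on these libraries where they do the work, as an engineer would, in place of code of your own. Each camera call takes 0.05 s, during which the arm holds its last target. There are 200 camera calls.

### The job

Set the throttle valve on the pump test stand: turn its ribbed knob clockwise until it is fully shut, then open it exactly four clicks, counting them by feel because the knob has no marks. Leave the knob resting in that click and swing the lock lever fully over, so that the setting cannot drift. Leave the pump housing, the spanner and the two bolts beside the valve where they are.

Things in the scene. Friction and masses are not known exactly. Their poses are not given: they have to be found in the camera images.
- valve: Throttle valve of a pump test stand, fixed. Steel base plate 190 x 170 x 8 mm, aluminium block 76 mm square, round bonnet on it, black ribbed knob on top, lock lever on its -y side, capped brass unions on both sides, round pressure gauge behind (+x side, 98 mm from the knob's axis, top 107 mm high). Origin on the bench under the knob's axis, z up; yaw within 0.3 rad.
- knob_grip (a point): On the knob's vertical axis at gripping height, 90 mm above the bench; fixed to the valve, does not turn. The knob is a ribbed cylinder 44 mm in diameter, 64 to 100 mm above the bench, alike all round, no marks. Grip it from above at any yaw with 25 to 50 N: nothing higher than 67 mm is nearer its axis than 68 mm. Clockwise from above shuts the valve, anticlockwise opens it.
- bonnet (a point): Top centre of the aluminium bonnet (73 mm across, top 61 mm above the bench). A spring plunger in it drops into notches: each notch reached is one click. The shut stop is itself a notch (count zero); eight clicks reach the open stop. Both stops are hard. Clicks lie 20 to 40 degrees apart, unevenly. The valve starts two to five clicks open.
- plunger (a point): Brass barrel of the index plunger on the bonnet's -y side. To leave a notch takes about 0.2 N m; this fades to zero half way to the next notch, then reverses to -0.2: the knob snaps into the next notch by itself, and stays there when let go (so it can be regrasped). At a hard stop the torque just keeps growing: 0.4 N m or more that does not fade is the stop.
- stem_tip (a point): Top centre of the steel stem, 8 mm in diameter, that stands out of the nut on the knob's top; it does not turn. It rises slowly as the valve opens; fully shut it is 101.5 mm above the bench. A click lifts it by only half a millimetre or so, so it tells roughly how far open the valve is, not which click.
- lock_lever (a joint): Angle of the lock lever about its vertical pivot, anticlockwise from above. 0 = free: the lever points along the valve's -x, to the robot. 1.571 = locked: it points along the valve's -y. Hard stops at both ends; stays where it is left; 1 to 2 N at its grip moves it. Locked, its cam backs up the plunger's tail: leaving the notch then takes three times the torque. Swing it while the knob rests in a notch. Starts at 0 to 0.2.
- lever_pivot (a point): Top of the lock lever's pivot, 66 mm above the bench, on the valve's -y side, 68 mm from the knob's axis.
- lever_grip (a point): Middle of the upright black grip at the lever's end, 17 mm in diameter, 78 to 102 mm above the bench, 57 mm from the lever's pivot, with which it swings; a 7 mm steel bar joins it from below. Push it sideways with closed fingertips or pinch it from above.
- white_housing: White plastic pump housing, 115 mm across and 112 mm tall, standing loose to the right of the valve's gauge: leave it alone. Origin at the centre of its underside.
- combination_spanner: Steel combination spanner, 195 mm long, lying loose in front of the valve: leave it alone. Origin at its middle.
- hex_bolt_0: Steel hexagon bolt, 53 mm long, lying loose to the right of the valve: leave it alone. Origin at its middle.
- hex_bolt_1: The second such bolt, loose to the left of the valve: leave it alone. Origin at its middle.

How it is judged:
By the outcome, as a careful person would: the job done as asked, in the order asked, and still so for the second after the job is handed in, with the robot touching nothing.
It also fails if it takes over 72 s, if anything falls off the work surface, if the arm or the gripper's body presses on something with over 40 N, if the wrist force passes 120 N, or if a joint passes its speed limit or range.

## Working session

There is one attempt and no reset: what is moved stays moved. The work goes in short steps, each a Python script; the robot and the scene stay as the last script left them, time stands still between calls to the robot, and variables do not carry over. Pictures are saved under pics/ and viewed, at most 10 in all, crops included, and the job is handed in when it is done.

```bash
mkdir -p pics; ls
python3 - <<'E'
from station import env,effector,solver,viewer,workorder,search_frame,tip_of
import cv2,numpy as np
for c in("top","side"):
    p,d=viewer.read_camera(c); cv2.imwrite(f"pics/{c}0.png",p[:,:,::-1])
    i=viewer.camera_info(c); print(c,np.round(i["eye"],3),np.round(i["rotation"],2).tolist())
    for n in("knob_grip","stem_tip","bonnet","plunger","lever_pivot","lever_grip","valve"):
        print(n,[(np.round(r["at"],4).tolist(),round(r["score"],2)) for r in tip_of(c,n)[:2]])
s=env.sense();print({k:np.round(v,3).tolist() for k,v in s.items()})
E
```

```text
pics
top [ 0.41  -0.018  0.921] [[-0.03, 0.97, -0.23], [-1.0, -0.03, 0.01], [-0.0, 0.23, 0.97]]
knob_grip [([0.57, 0.0054, 0.0889], 0.85)]
stem_tip [([0.4414, -0.0524, 0.0004], 0.57)]
bonnet [([0.5714, 0.0067, 0.0596], 0.79), ([0.5719, 0.0038, 0.0047], 0.6)]
plunger [([0.5808, -0.0304, 0.0553], 0.77)]
lever_pivot [([0.5898, -0.0614, 0.0645], 0.58)]
lever_grip [([0.5421, -0.083, 0.0929], 0.57)]
valve [([0.5726, 0.0096, 0.0022], 0.89)]
side [0.347 0.682 0.49 ] [[-0.94, 0.15, -0.3], [-0.34, -0.43, 0.84], [-0.0, 0.89, 0.46]]
knob_grip [([0.5718, 0.0078, 0.0898], 0.74)]
stem_tip [([0.5377, -0.0836, 0.0902], 0.55)]
bonnet [([0.5749, 0.0021, 0.06], 0.64)]
plunger [([0.5827, -0.0351, 0.0483], 0.94)]
lever_pivot []
lever_grip [([0.5388, -0.0858, 0.0871], 0.65), ([0.4445, -0.0498, 0.0013], 0.63)]
valve [([0.4436, -0.0508, -0.0013], 0.69), ([0.5712, 0.0053, 0.003], 0.61)]
{'t': 0.8, 'joint_positions': [-1.187, 0.467, -0.012, 1.603, 0.006, 1.071, -0.056], 'joint_velocities': [-0.0, 0.001, 0.001, -0.001, -0.0, 0.0, 0.0], 'tau': [0.0, -52.036, -0.012, -24.405, -0.057, 0.011, 0.0], 'ee_pos': [0.269, 0.592, 0.215], 'tcp_rot': [[-0.91, 0.414, 0.0], [0.414, 0.91, 0.0], [-0.0, 0.0, -1.0]], 'wrist_force': [-0.317, -0.42, -0.288], 'moment': [0.004, 0.038, -0.039], 'grasp_force': 0.0, 'gripper_width': 0.092}
```

View pictures.

View pics/top0.png

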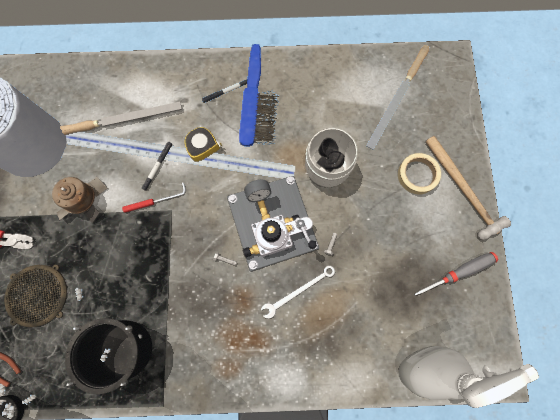

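View pics/side0.png

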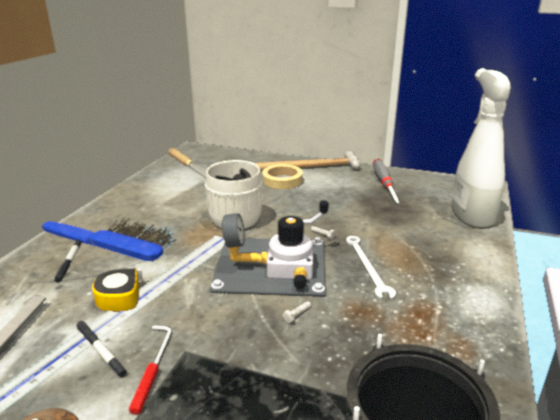

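The top view shows the knob at about (271,230), the lever grip at (313,245), the pivot at about (305,223), and bolts at (226,259) and (331,243). The spanner is at (298,292). The side view agrees: knob (291,230), lever grip (323,206). The network points give a yaw of about 0.27, a pivot to axis distance of 70 mm (68 given), and a lever angle of about 0.16. All of these are plausible.

Next I refine the axis from depth and check IK.

```bash
cat > h.py <<'E'
from station import env,effector,solver,viewer,workorder,search_frame,tip_of
import numpy as np,cv2
def cloud(c):
    p,d=viewer.read_camera(c); i=viewer.camera_info(c); K=np.array(i["intrinsics"])
    v,u=np.mgrid[:420,:560]
    P=np.stack([(u-K[0,2])/K[0,0]*d,-(v-K[1,2])/K[1,1]*d,-d],-1)
    return p,P@np.array(i["rotation"]).T+np.array(i["eye"])
def down(yaw): # tool x axis at yaw, z down
    c,s=np.cos(yaw),np.sin(yaw); return np.array([[c,s,0],[s,-c,0],[0,0,-1.]])
E
python3 - <<'E'
from h import *
print(viewer.camera_info("top").keys())
for c in("top","side"):
    p,W=cloud(c)
    m=(np.hypot(W[...,0]-.571,W[...,1]-.0055)<.04)&(W[...,2]>.07)
    t=m&(W[...,2]>.0955)
    q=W[t]; print(c,m.sum(),len(q),q.mean(0).round(4),(q[:,:2].min(0)+q[:,:2].max(0))/2,np.ptp(q[:,:2],axis=0),q[:,2].max(),np.median(q[:,2]))
    q=W[m]; (x,y),r=cv2.minEnclosingCircle(q[:,:2].astype(np.float32)); print(x,y,r)
    g=W[(np.hypot(W[...,0]-.540,W[...,1]+.0845)<.02)&(W[...,2]>.08)]; print("grip",len(g),g.mean(0).round(4),g[:,2].max())
q0=env.sense()["joint_positions"]
for a in range(-180,180,30):
    q=solver.inverse_kinematics([.571,.0055,.16],down(np.radians(a))); print(a,None if q is None else np.round(q,2))
E
```

```text
dict_keys(['intrinsics', 'eye', 'rotation'])
top 342 296 [0.5709 0.003  0.0994] [0.57169269 0.00256539] [0.04165222 0.04042358] 0.10542932568824848 0.09936634924985605
0.5714449882507324 0.0026681269519031048 0.02222498692572117
grip 56 [ 0.5365 -0.0832  0.0986] 0.10316010658432273
side 631 286 [0.5719 0.0096 0.0997] [0.5733014  0.00691584] [0.04265026 0.04081355] 0.10440356831837833 0.10000551227802504
0.5727106332778931 0.006225538905709982 0.022601382806897163
grip 110 [ 0.5387 -0.0766  0.0932] 0.103484596106526
-180 [-0.29  0.4   0.28  1.86 -0.14  0.89  1.63]
-150 [-0.21  0.4   0.17  1.86 -0.09  0.89  2.1 ]
-120 [-0.11  0.4   0.05  1.85 -0.03  0.89  2.57]
-90 [-0.96  0.81  1.35  1.9  -0.87  1.18 -2.43]
-60 [-0.96  0.81  1.35  1.9  -0.87  1.18 -1.91]
-30 [-0.96  0.81  1.35  1.9  -0.87  1.18 -1.39]
0 [-0.63  0.47  0.73  1.89 -0.38  0.93 -1.29]
30 [-0.58  0.45  0.66  1.88 -0.34  0.92 -0.8 ]
60 [-0.54  0.44  0.61  1.88 -0.31  0.92 -0.31]
90 [-0.49  0.43  0.54  1.88 -0.28  0.91  0.18]
120 [-0.44  0.42  0.48  1.87 -0.24  0.9   0.67]
150 [-0.37  0.41  0.38  1.87 -0.19  0.9   1.15]
```

Run:
```python
from h import *
def st(l):
    s=env.sense(); print(l,round(s["t"],2),np.round(s["ee_pos"],4),"F",np.round(s["wrist_force"],2),"M",np.round(s["moment"],3),round(s["gripper_width"],4),round(s["grasp_force"],1),"q",np.round(s["joint_positions"],3)); return s
y=np.radians(-110); c=np.array([.572,.0045])
env.reach([*c,.2],down(y)); st("hover")
env.movel([*c,.071],rate=.12); st("down")
effector.grasp(squeeze=8); st("grip8")
q0=np.array(env.sense()["joint_positions"])
# small step test
for k in range(4):
    q0[6]-=.03; env.goto_joints(q0); st(k)
```

```text
hover 3.28 [0.5721 0.0054 0.2   ] F [-0.39  0.4  -0.26] M [0.115 0.078 0.008] 0.092 0.0 q [-0.124  0.351  0.07   1.817 -0.029  0.975  2.752]
down 4.51 [0.5726 0.0045 0.0717] F [ 0.48 -0.25  0.04] M [0.092 0.026 0.101] 0.092 0.0 q [-0.112  0.522  0.059  1.903 -0.045  0.717  2.765]
grip8 5.29 [0.5728 0.0043 0.0711] F [ 3.37 -1.35 -1.89] M [-0.047 -0.499 -0.018] 0.0441 8.0 q [-0.112  0.523  0.059  1.903 -0.045  0.715  2.765]
0 5.54 [0.5728 0.0043 0.0711] F [ 1.69 -0.21 -1.28] M [ 0.05  -0.199  0.181] 0.0434 8.0 q [-0.112  0.523  0.059  1.903 -0.044  0.715  2.736]
1 5.79 [0.5728 0.0042 0.0711] F [1.67 0.23 0.49] M [ 0.014 -0.217  0.138] 0.0441 8.0 q [-0.112  0.523  0.059  1.903 -0.044  0.715  2.706]
2 6.04 [0.5728 0.0042 0.0711] F [ 0.79 -0.55 -1.76] M [ 0.013 -0.206  0.11 ] 0.0438 8.0 q [-0.112  0.523  0.059  1.903 -0.045  0.715  2.676]
3 6.29 [0.5728 0.0043 0.0711] F [ 0.61 -0.58 -1.33] M [ 0.024 -0.179  0.052] 0.0441 8.0 q [-0.112  0.523  0.059  1.903 -0.045  0.715  2.646]
```

Run:
```python
from h import *
effector.grasp(squeeze=38)
q=np.array(env.sense()["joint_positions"]); hi=0;d=.05
while q[6]>-2.7 and hi<3:
    q[6]-=d; env.goto_joints(q); s=env.sense(); m=s["moment"][2]; 
    d=.05 if m<.27 else .015
    hi=hi+1 if m>.45 else 0
    print(round(s["t"],1),round(q[6],3),round(s["joint_positions"][6],3),round(m,3),np.round(s["wrist_force"],1).tolist())
    if m>.75: break
print(s["gripper_width"],s["grasp_force"])
```

```text
6.8 2.595 2.597 0.003 [1.9, -1.0, -1.2]
7.0 2.545 2.547 -0.001 [0.9, -0.9, -0.7]
7.3 2.495 2.497 -0.142 [1.6, -0.2, -0.9]
7.5 2.445 2.448 -0.147 [0.6, 0.7, -1.4]
7.8 2.395 2.398 -0.187 [1.7, -0.1, -1.1]
8.0 2.345 2.348 -0.232 [1.4, -0.2, -1.0]
8.3 2.295 2.298 0.224 [0.5, -0.1, -1.3]
8.5 2.245 2.248 0.204 [2.3, -0.5, -1.7]
8.8 2.195 2.198 0.089 [1.2, -0.9, -1.0]
9.0 2.145 2.148 0.023 [0.8, -0.7, -0.9]
9.3 2.095 2.098 0.004 [1.1, -0.4, -0.9]
9.5 2.045 2.048 -0.103 [0.9, 0.1, -0.9]
9.8 1.995 1.998 -0.09 [0.9, -0.2, -1.1]
10.0 1.945 1.948 -0.144 [0.7, -0.2, -1.6]
10.3 1.895 1.898 -0.255 [0.6, 0.7, -1.2]
10.5 1.845 1.848 0.138 [0.0, 1.0, -0.9]
10.8 1.795 1.798 0.206 [-0.1, -0.1, -0.6]
11.0 1.745 1.748 0.136 [1.0, 0.2, -0.7]
11.3 1.695 1.698 0.043 [0.0, 0.9, -1.2]
11.5 1.645 1.648 0.098 [1.0, 1.4, -1.4]
11.8 1.595 1.598 0.001 [0.1, 0.7, -1.2]
12.0 1.545 1.548 -0.057 [0.6, 1.9, -1.3]
12.3 1.495 1.498 -0.157 [-0.1, 0.8, -1.5]
12.5 1.445 1.448 -0.197 [0.4, 2.1, -1.7]
12.8 1.395 1.398 -0.245 [0.6, 1.2, -0.2]
13.0 1.345 1.348 0.051 [1.1, 2.1, -1.5]
13.3 1.295 1.298 0.311 [0.6, 1.7, -1.8]
13.5 1.28 1.281 0.48 [0.8, 1.8, -1.5]
13.8 1.265 1.266 0.634 [0.6, 2.1, -2.8]
14.0 1.25 1.25 0.725 [0.7, 2.2, -1.2]
0.04344772886568127 37.99914836883545
```

Run:
```python
from h import *
q=np.array(env.sense()["joint_positions"])
q[6]=1.345; env.goto_joints(q); print(env.sense()["moment"][2])
effector.release()
q[6]=-.6; env.goto_joints(q)
effector.grasp(squeeze=38); s=env.sense(); b=s["moment"][2]; print("regrip",s["t"],b,s["wrist_force"],s["gripper_width"])
n=0;armed=False
while q[6]<2.6 and n<4:
    q[6]+=.05; env.goto_joints(q); s=env.sense(); m=s["moment"][2]
    if m>.12: armed=True
    if armed and m<-.05: n+=1; armed=False
    print(round(s["t"],1),round(q[6],3),round(m,3),n)
for k in range(6):
    if m>-.08: break
    q[6]-=.012; env.goto_joints(q); m=env.sense()["moment"][2]; print("back",round(q[6],3),round(m,3))
```

```text
0.189789436527244
regrip 17.5917 -0.0003998096677775443 [ 1.50048536 -0.1140868   0.04240837] 0.043870691932256276
17.8 -0.55 -0.267 0
18.1 -0.5 -0.218 0
18.3 -0.45 -0.069 0
18.6 -0.4 -0.124 0
18.8 -0.35 -0.026 0
19.1 -0.3 0.073 0
19.3 -0.25 0.098 0
19.6 -0.2 0.131 0
19.8 -0.15 0.26 0
20.1 -0.1 0.109 0
20.3 -0.05 -0.217 1
20.6 -0.0 -0.116 1
20.8 0.05 -0.095 1
21.1 0.1 -0.022 1
21.3 0.15 0.042 1
21.6 0.2 0.066 1
21.8 0.25 0.101 1
22.1 0.3 0.128 1
22.3 0.35 0.217 1
22.6 0.4 -0.274 2
22.8 0.45 -0.086 2
23.1 0.5 -0.108 2
23.3 0.55 -0.041 2
23.6 0.6 -0.075 2
23.8 0.65 0.011 2
24.1 0.7 0.106 2
24.3 0.75 0.145 2
24.6 0.8 0.185 2
24.8 0.85 -0.125 3
25.1 0.9 -0.131 3
25.3 0.95 -0.093 3
25.6 1.0 -0.032 3
25.8 1.05 0.025 3
26.1 1.1 0.139 3
26.3 1.15 0.174 3
26.6 1.2 0.161 3
26.8 1.25 -0.175 4
back 1.238 -0.058
```

Run:
```python
from h import *
s=env.sense(); print(s["moment"][2])
effector.release(); p=s["ee_pos"]
env.movel([p[0],p[1],.2],rate=.2)
P=np.array([.590,-.061]); g=np.array([.540,-.084]); yaw=.27
v=P-g; a0=np.arctan2(v[1],v[0]); print("lever0",a0-yaw,np.hypot(*v))
env.reach([*g,.2],down(a0)); env.movel([*g,.076],rate=.12); s=env.sense(); print(s["t"],s["ee_pos"],s["wrist_force"])
effector.grasp(squeeze=10); s=env.sense(); print(s["t"],s["gripper_width"],s["grasp_force"],np.round(s["wrist_force"],1))
P0=P
for a in np.arange(a0,yaw+np.pi/2+.12,.07)[1:]:
    t=P-.056*np.array([np.cos(a),np.sin(a)])
    env.movel([*t,.076],down(a),rate=.04); s=env.sense(); F=np.array(s["wrist_force"])
    tan=np.array([np.sin(a),-np.cos(a)])   # motion direction of the grip
    print(round(s["t"],1),round(a-yaw,2),np.round(s["ee_pos"],4),"F",F.round(1),"tan",round(F[:2]@tan,1),round(s["gripper_width"],4))
    if F[:2]@tan<-10 or np.linalg.norm(F)>30: break
```

```text
-0.05759511365473195
lever0 0.16113874071878276 0.055036351623268
31.7083 [ 0.54060967 -0.08413777  0.07666506] [-0.28050357 -0.77572999 -0.4134474 ]
32.8333 0.016567530008915893 10.00002846121788 [-1.3  0.6  0.5]
33.1 0.23 [ 0.5416 -0.0877  0.076 ] F [ 2.7  0.9 -2.7] tan 0.5 0.0165
33.3 0.3 [ 0.5435 -0.0911  0.076 ] F [ 3.4  1.1 -2.2] tan 0.9 0.0163
33.6 0.37 [ 0.5456 -0.0942  0.076 ] F [ 3.9  1.5 -2.4] tan 1.2 0.0166
33.8 0.44 [ 0.5479 -0.0972  0.076 ] F [ 4.1  3.2 -3.7] tan 0.3 0.0166
34.1 0.51 [ 0.5503 -0.1001  0.076 ] F [ 3.6  2.8 -3. ] tan 0.6 0.0164
34.3 0.58 [ 0.5531 -0.1029  0.0759] F [ 3.7  2.8 -2.5] tan 0.9 0.0165
34.6 0.65 [ 0.556  -0.1054  0.0759] F [ 3.8  2.6 -3.3] tan 1.5 0.0165
34.8 0.72 [ 0.5591 -0.1078  0.0759] F [ 2.6  2.5 -2.3] tan 0.9 0.0167
35.1 0.79 [ 0.5624 -0.11    0.0759] F [ 2.4  1.5 -2.4] tan 1.4 0.0166
35.3 0.86 [ 0.5659 -0.1119  0.0759] F [ 1.4  2.7 -2.3] tan 0.2 0.0166
35.6 0.93 [ 0.5695 -0.1135  0.0759] F [ 1.4  1.  -1.5] tan 1.0 0.0166
35.8 1.0 [ 0.5733 -0.1149  0.076 ] F [ 0.7  0.5 -0.6] tan 0.6 0.0167
36.1 1.07 [ 0.5771 -0.1161  0.076 ] F [ 0.5 -0.5 -0.4] tan 0.6 0.0168
36.3 1.14 [ 0.581 -0.117  0.076] F [ 0.2 -1.8 -0.8] tan 0.5 0.0168
36.6 1.21 [ 0.5849 -0.1175  0.076 ] F [ 0.9 -2.  -1.3] tan 1.1 0.017
36.8 1.28 [ 0.5889 -0.1178  0.0761] F [ 0.  -3.4  0.4] tan 0.1 0.0168
37.1 1.35 [ 0.5929 -0.1179  0.0761] F [ 0.8 -4.8 -0.2] tan 0.6 0.0166
37.3 1.42 [ 0.5969 -0.1177  0.0762] F [ 1.3 -5.2 -0.2] tan 0.7 0.0164
37.6 1.49 [ 0.601  -0.1171  0.0762] F [ 1.4 -5.5 -0.9] tan 0.4 0.017
37.8 1.56 [ 0.6049 -0.1163  0.0762] F [ 1.4 -6.2 -1.3] tan -0.3 0.0167
38.1 1.63 [ 0.6081 -0.1154  0.0762] F [ 0.6 -6.1  0.8] tan -1.4 0.0165
```

Run:
```python
from h import *
P=np.array([.590,-.061]); yaw=.27
a=yaw+1.63
for k in range(12):
    a+=.035; t=P-.056*np.array([np.cos(a),np.sin(a)])
    env.movel([*t,.076],down(a),rate=.04); s=env.sense(); F=np.array(s["wrist_force"]); f=F[:2]@[np.sin(a),-np.cos(a)]
    print(round(s["t"],1),round(a-yaw,3),np.round(s["ee_pos"],4),F.round(1),round(f,1),round(s["moment"][2],2))
    if f<-9: break
effector.release(); p=np.array(env.sense()["ee_pos"]); env.movel([p[0],p[1],.2],rate=.2)
env.reach([.42,.35,.3],down(1.2)); print(env.sense()["t"])
p,W=cloud("top"); cv2.imwrite("pics/top1.png",cv2.resize(p[160:300,190:370][:,:,::-1],(720,560),interpolation=2))
for c in("top","side"):
    if c=="side": p,W=cloud(c); cv2.imwrite("pics/side1.png",cv2.resize(p[180:320,200:420][:,:,::-1],(792,504),interpolation=2))
    for n in("lever_grip","lever_pivot","stem_tip","plunger"): print(c,n,[(np.round(r["at"],4).tolist(),round(r["score"],2)) for r in tip_of(c,n)[:2]])
```

```text
38.3 1.665 [ 0.6082 -0.1152  0.0759] [-3.2 -5.7  3. ] -5.0 0.04
38.6 1.7 [ 0.6083 -0.1151  0.0757] [-6.6 -7.5  5.6] -9.0 0.01
42.375
top lever_grip [([0.608, -0.1159, 0.0896], 0.57), ([0.4438, -0.0538, -0.0015], 0.46)]
top lever_pivot [([0.5926, -0.0658, 0.0661], 0.73)]
top stem_tip []
top plunger [([0.5837, -0.0302, 0.0538], 0.78)]
side lever_grip []
side lever_pivot [([0.5873, -0.0593, 0.0672], 0.95)]
side stem_tip []
side plunger [([0.5816, -0.0328, 0.0509], 0.59), ([0.5256, 0.1157, 0.001], 0.57)]
```

View pics/top1.png

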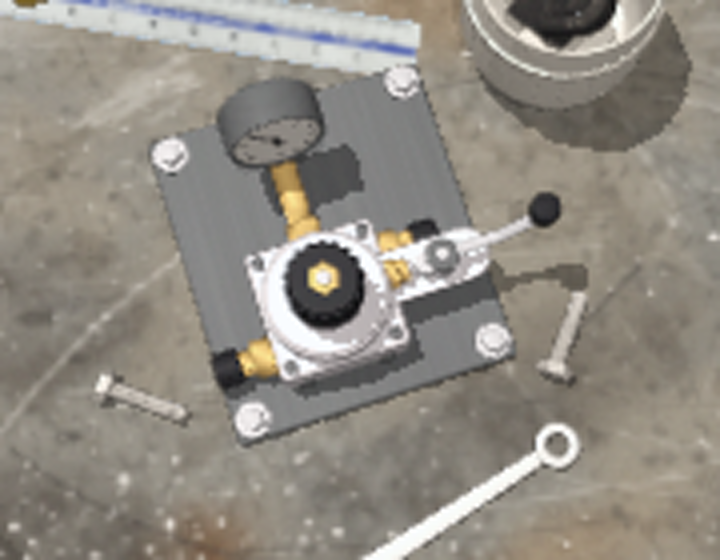

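In the crop the lever (grip at 545,208; pivot at 442,257) points along the valve's -y. It stalled hard against its stop, with the force rising to 9 N and no movement. The knob is at (322,285), and the bolts, spanner and housing look undisturbed.

```bash
python3 -c "
from h import *
print(workorder.finish_job())"
```

```text
the job is handed in; nothing more can be done
None
```

The job is handed in: I turned the valve shut to its hard stop, opened it four clicks counted by torque, let the knob rest in that click, and swung the lock lever to its hard stop. The last picture showed the housing, spanner and bolts where they were, and the robot's clock read about 42 s of the 72 s allowed.

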